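# Clamp a grinding wheel in the screw press

## Task

Wind the two-armed crank of the screw press clockwise, seen from above, until the spring pad has come all the way down and firmly clamps the grinding wheel on the bed: go on until the springs are clearly squeezed, about half way, but never wind them flat, or the brittle wheel cracks. The guard over the far side of the crank stops a hand from following a knob right round, so change from one knob to the other; leave the crank where it then stands, and do not shift the wheels, the spanner or the tin.

Things in the scene. Friction and masses are not known exactly. Their poses are not given: they have to be found in the camera images.
- press: Hand screw press fixed to the bench, foot 170 (x) by 260 (y) mm. Origin: centre of the foot's underside, on the vertical screw and crank axis; x points to its far side (the guard's), y left, z up. Bed (top of the foot) 20 mm up; two columns at y = +-105 mm; head 85 mm in x, 250 mm in y, top 190 mm up.
- crank_mid (a point): Centre of the crank bar's top face, on the axis, 213 mm up. The bar carries an upright knob on each end, 65 mm from the axis, turns at constant height and stays where it is left. Clockwise from above lowers the pad, 25 mm a turn. Drag felt at a knob while it turns: about 7 N; about 4 N more when well clamped, 8 N more when the springs are flat.
- guard_edge (a point): Middle of the near edge of the guard: a clear sheet in a steel frame, 230 mm wide (press y), over press x = 70 to 130 mm, 308 to 317 mm above the bench; posts at x = 105, y = +-105 mm. Knobs pass beneath it, a gripper holding one does not: hold a knob only up to about 15 mm beyond the axis in press x.
- knob_a_top (a point): Centre of the top of one black round knob, 264 mm above the bench; the knob is 22 mm across, 50 mm tall, stands upright on one end of the crank bar and spins freely about its own vertical axis.
- knob_b_top (a point): Centre of the top of the other, identical knob, on the other end of the crank bar.
- pad: Steel pressing disc, 68 mm across and 12 mm thick, level under the press's crosshead; origin: centre of its underside. Two springs between it and the crosshead carry it: they begin to yield at 14 N and then take 7 N per mm of winding down after the pad has met the wheel; they are flat after 16 mm (about 126 N).
- wheel_thin: Grey abrasive wheel, 90 mm across, 24 mm bore, 18 mm thick; origin: centre of its underside. Either this or the thick wheel lies on the press bed under the pad, the other on the rest board.
- wheel_thick: Grey abrasive wheel, 90 mm across, 24 mm bore, 28 mm thick; origin: centre of its underside. See the thin wheel.
- rest: Fixed wooden board, 130 by 130 by 20 mm, to the left of the press, which carries the wheel not in use; origin: centre of its underside.
- spanner: Loose steel spanner, 170 mm long, lying on the bench to the right of the press; a bystander.
- tin: Loose steel tin, 70 mm across, 90 mm tall, on the bench to the right; a bystander.
Things that resemble listed ones, but are neither listed nor needed, are in the scene too. Leave any turquoise look-alike of the wheel_thick alone. Leave any green look-alike of the wheel_thin alone.

How it is judged:
At the end, for the whole second after the job is handed in: The wheel on the press bed (within 15 mm of the press axis) is clamped by the pad with 42 to 98 N (springs squeezed by 4 to 12 mm of their 16), and stays so with the crank let go (((horizontal distance between wheel_thin and press below 0.015 m and contact force between pad and wheel_thin between 42 and 98 N) or (horizontal distance between wheel_thick and press below 0.015 m and contact force between pad and wheel_thick between 42 and 98 N))); the robot touches nothing.
It fails at once if the pad bore on a wheel with more than 140 N: springs wound flat, wheel cracked (contact force between pad and wheel_thin above 140 N or contact force between pad and wheel_thick above 140 N).
It fails at once if a wheel was shifted by more than 20 mm (distance of any of wheel_thin, wheel_thick from where it was at the start of the episode above 0.02 m).
It fails at once if the spanner or the tin was shifted by more than 30 mm (distance of any of spanner, tin from where it was at the start of the episode above 0.03 m).
It also fails if it takes over 72 s, if anything falls off the work surface, if the arm or the gripper's body presses on something with over 40 N, if the wrist force passes 120 N, or if a joint passes its speed limit or range.

## Robot

A 6-joint arm with a two-finger parallel gripper is mounted at the origin on the work surface. World frame = base frame: x ahead of the robot, y to its left, z up, the work surface at z = 0. Lengths are in m, angles in rad, forces in N, time in s.
With the tool pointing down it reaches from about 0.35 to 0.85 m from the base axis. Payload 8.1 kg.
Tool frame: the origin (TCP) lies at the very end of the fingers, on their centre line; the grasp point (between the pads) lies 19 mm behind it; z points along the fingers, y is the line along which they close (so a half turn about z gives the same grasp; the last joint's range is limited). The gripper opens to 93 mm and grips with 3 to 60 N. Pads are 15 mm wide; open, the fingers measure 128 mm over their backs; the gripper's body (75 mm by 188 mm) begins 65 mm behind the grasp point.
Start: joints at [-1.312, 0.13, 1.488, -0, 1.523, -0.085], TCP at [0.202, -0.565, 0.219] pointing down, gripper open.
Joint ranges: [-2.96, 2.96], [-0.89, 2.26], [0.02, 2.5], [-1.34, 4.48], [0, 2.73], [-2.66, 2.66]. Speed limits (rad/s): [2.39, 2.39, 2.79, 3.14, 3.14, 3.14].

## Interface

Orientations are given as a rotation vector (axis times angle).
In Python, from plant import robot, imaging gives the robot as it stands.
- The arm moves only by the tool jog_arm, never from a script. Its argument "rows" is a list of rows, each a list of 2 entries, a list of its own where there are three numbers: the shift along the tool's x, y, z each as a share of 0.2 m, from -1 to 1, then the turn, a rotation vector about the tool's x, y, z each as a share of pi/2 rad, from -1 to 1. A call has 1 to 5 rows; each row is the pose to reach, as a shift and turn from the pose commanded when the call began, along the tool's axes at that moment; what a row does not reach only later rows make up. A row lasts 1/10 s, in which the tool goes at most 50 mm and 8.59 degrees, less where a joint would pass 70% of its speed; a pose out of reach is approached as far as the arm can. A call with a number of a shift or a turn outside -1 to 1 is refused whole. A call with a gripper value outside its range is refused whole. "hand" is the closure, from -1 (fully open) to 1 (shut), set as the call begins (left out, the last holds). The fingers move at their own pace and stop on an object; "squeeze" is the grip in N (left out, the last holds). Time passes only in rows, so rows that repeat a pose let the fingers close. It gives the time, the measured TCP pose, the force, the opening and the grip force at its end, in the units of the state.
- robot.read_state(): the state, without advancing time (a new reading comes with each control period).
- imaging.read_camera(name): name is "side" or "top"; returns a dict with "frame" (420x560x3 uint8, red, green, blue), "vertical_fov" (degrees; the focal length in pixels is half the picture's height over the tangent of half this angle, whatever the lens; pixels are square), "cx", "cy" (the principal point, pixels), "R" (3x3) and "t" (3): a world point X has camera coordinates R X + t. Camera axes: x right, y down, z forward; pixel columns grow to the right and rows downward; lengths in m; the calibration is good to about 2 mm. A picture is of the moment at which its call begins. There is no depth.
- robot.close_job(): hands the job in; it is judged then, once.
The state is a dict: "t": time; "q": joint angles; "dq": joint speeds; "joint_torque": joint torques, N m; "tool_pos": TCP position; "orientation": TCP orientation; "force": force on the tool from outside, world axes, zero at the start; "wrist_torque": the same for the moment, N m; "opening": finger opening in m; "gripper_force": force on a finger pad.
Only numpy, scipy, OpenCV 4.12 (cv2) and the standard library are available. Lean on these libraries where they do the work, as an engineer would, in place of code of your own. Each camera call takes 0.05 s, during which the arm holds its last target. There are 200 camera calls.

## Working session

There is one attempt and no reset: what is moved stays moved. The work goes in short steps, Python scripts to look and compute and a tool call to move; the robot and the scene stay as the last step left them, time stands still between calls to the robot, and variables do not carry over. Pictures are saved under pics/ and viewed, at most 10 in all, crops included, and the job is handed in when it is done.

Besides the shell and the picture viewer there is one more tool, called after "Emit:" as name(argument=value, ...) on one line, values as JSON. jog_arm: Moves the arm, as the interface text tells. Its arguments: {"type":"object","properties":{"rows":{"type":"array"},"hand":{"type":"number"},"squeeze":{"type":"number"}},"required":["rows"]}

```bash
mkdir -p pics; cat > h.py <<'E'
import numpy as np, cv2
from plant import robot, imaging
from scipy.spatial.transform import Rotation as Ro
def cam(n):
    c=imaging.read_camera(n); f=c["frame"].shape[0]/2/np.tan(np.radians(c["vertical_fov"])/2)
    c["f"]=f; c["R"]=np.array(c["R"]); c["t"]=np.array(c["t"]); return c
def save(c,name,crop=None,s=1):
    im=c["frame"][:,:,::-1]
    if crop: x0,y0,x1,y1=crop; im=im[y0:y1,x0:x1]
    cv2.imwrite("pics/"+name,cv2.resize(im,None,fx=s,fy=s,interpolation=cv2.INTER_CUBIC))
def proj(c,X):
    p=c["R"]@np.array(X)+c["t"]; return np.array([c["cx"]+c["f"]*p[0]/p[2],c["cy"]+c["f"]*p[1]/p[2]])
def atz(c,u,v,z):
    d=c["R"].T@np.array([(u-c["cx"])/c["f"],(v-c["cy"])/c["f"],1]); o=-c["R"].T@c["t"]
    return o+d*(z-o[2])/d[2]
E
python3 - <<'E'
from h import *
for n in("top","side"):
    c=cam(n); save(c,n+"1.png",s=1.4); print(n,c["f"],c["cx"],c["cy"],c["R"].round(3).tolist(),(-c["R"].T@c["t"]).round(3)); np.save(n+".npy",c,allow_pickle=True)
s=robot.read_state(); print({k:np.round(v,3) for k,v in s.items()})
E
ls
```

```text
top 444.6489426796932 276.07699528778073 205.91621038565987 [[0.009, -1.0, 0.007], [-0.981, -0.01, -0.193], [0.193, -0.005, -0.981]] [0.263 0.026 1.477]
side 507.2946305127864 279.0741406828642 212.17063742214398 [[-0.702, -0.712, -0.01], [-0.361, 0.367, -0.857], [0.614, -0.598, -0.515]] [-0.439  0.963  0.976]
{'t': np.float64(0.1), 'q': array([-1.312,  0.131,  1.489,  0.   ,  1.523, -0.085]), 'dq': array([-0.   , -0.002, -0.002, -0.   , -0.001,  0.001]), 'joint_torque': array([ 2.0000e-03, -5.6135e+01, -4.9309e+01,  7.7000e-02,  2.9000e-02,
       -0.0000e+00]), 'tool_pos': array([ 0.202, -0.564,  0.218]), 'orientation': array([-3.094, -0.537,  0.   ]), 'force': array([-0.241, -0.64 , -0.373]), 'wrist_torque': array([ 0.047, -0.015, -0.042]), 'gripper_force': np.float64(0.0), 'opening': np.float64(0.093)}
h.py
pics
side.npy
top.npy
```

View pics/top1.png

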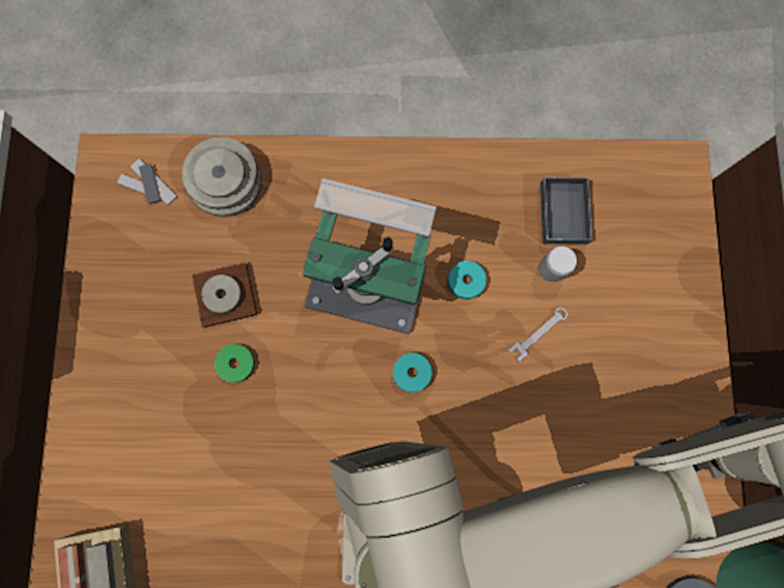

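View pics/side1.png

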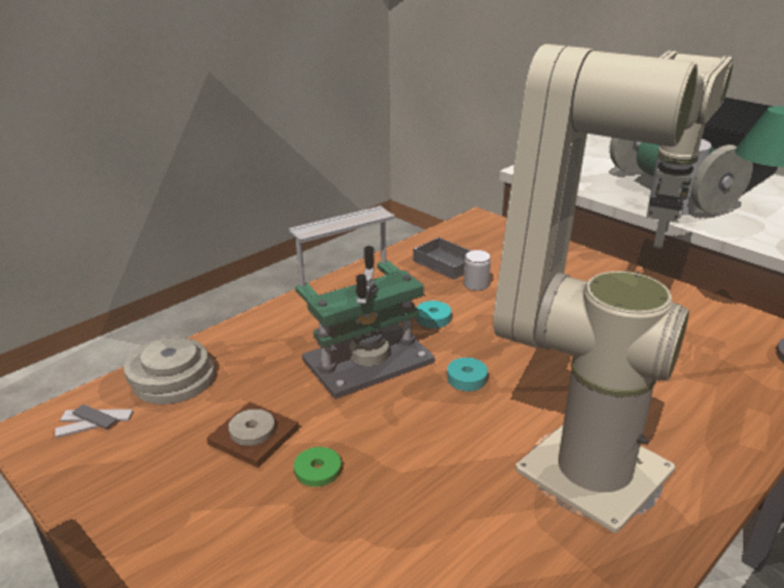

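The top view shows the press with its crank hub at (364,268), knobs at (388,244) and (338,284), and the guard at (375,207). The rest board with one wheel is at (221,294). The look-alikes are two turquoise wheels at (467,280) and (412,372), and a green one at (234,363). There is also a grey stack at (221,175), the tin at (559,263) and the spanner at (540,333). The only black upright knobs are the two on the crank. I'll check them in a close crop.

```bash
python3 - <<'E'
from h import *
a=np.load("top.npy",allow_pickle=True).item()["frame"][120:245,210:320,::-1]
b=np.load("side.npy",allow_pickle=True).item()["frame"][140:290,200:330,::-1]
a=cv2.resize(a,(440,500),interpolation=cv2.INTER_CUBIC)
b=cv2.resize(b,(351,405),interpolation=cv2.INTER_CUBIC)  # 2.7x
o=np.zeros((500,791,3),np.uint8); o[:,:440]=a; o[:405,440:]=b
cv2.imwrite("pics/crop1.png",o)
E
```

```text
(no output)
```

View pics/crop1.png

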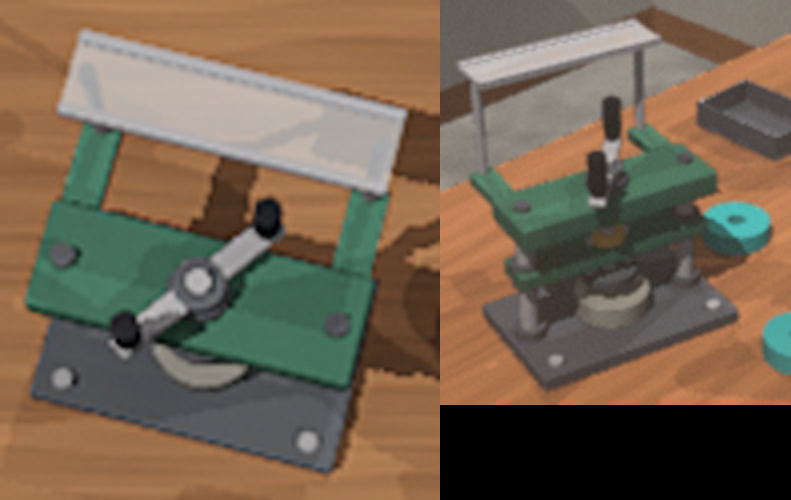

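The crop confirms the choice: two black knobs on the bar, the far one with its top at about (268,207) and the near one at (126,322) in crop pixels. The wheel lies under the pad. Next I fit the press pose and crank angle.

```bash
cat > fit.py <<'E'
from h import *
from scipy.optimize import least_squares
T=np.load("top.npy",allow_pickle=True).item();S=np.load("side.npy",allow_pickle=True).item()
t=lambda u,v:(210+u/4,120+v/4); s=lambda u,v:(200+(u-440)/2.7,140+v/2.7)
F=[(T,t(85,30),(.13,.115,.317)),(T,t(60,112),(.07,.115,.317)),(T,t(405,112),(.13,-.115,.317)),(T,t(382,192),(.07,-.115,.317)),
(T,t(33,398),(-.085,.13,.02)),(T,t(328,470),(-.085,-.13,.02)),
(T,t(55,203),(.0425,.125,.19)),(T,t(28,305),(-.0425,.125,.19)),(T,t(347,385),(-.0425,-.125,.19)),(T,t(375,283),(.0425,-.125,.19)),
(S,s(460,65),(.13,.115,.317)),(S,s(480,85),(.07,.115,.317)),(S,s(660,40),(.07,-.115,.317)),(S,s(637,22),(.13,-.115,.317)),
(S,s(485,312),(.085,.13,.02)),(S,s(547,387),(-.085,.13,.02)),(S,s(737,315),(-.085,-.13,.02))]
K=[(T,t(268,207),1),(T,t(126,322),-1),(S,s(611,102),1),(S,s(597,157),-1)]
def W(p,X):
    c,n=np.cos(p[2]),np.sin(p[2]); return [p[0]+c*X[0]-n*X[1],p[1]+n*X[0]+c*X[1],X[2]]
def r(p):
    o=[proj(c,W(p,X))-u for c,u,X in F]+[proj(c,W(p,(k*.065*np.cos(p[3]),k*.065*np.sin(p[3]),.264)))-u for c,u,k in K]
    return np.ravel(o)
q=least_squares(r,[.55,.05,-.25,-.5],loss="soft_l1"); p=q.x
if __name__=="__main__":
    print(p.round(4),np.degrees(p[2:])); print(r(p).reshape(-1,2).round(1).tolist())
    for k in(1,-1): print(np.round(W(p,(k*.065*np.cos(p[3]),k*.065*np.sin(p[3]),.264)),4))
    np.save("press.npy",p)
E
python3 fit.py
```

```text
[ 0.5545  0.0677 -0.2419 -0.6223] [-13.86229439 -35.65294408]
[[-1.1, 0.6], [-0.8, 0.3], [0.1, 0.1], [0.7, 0.6], [-1.4, -0.4], [0.9, 1.1], [-0.6, -1.2], [-1.7, 0.1], [0.6, 0.9], [0.4, -0.9], [-1.0, -1.0], [-0.1, -0.9], [0.5, -1.5], [-0.6, -1.4], [-1.3, -3.2], [-0.5, -2.8], [1.4, -2.7], [-0.1, 1.1], [-0.4, 1.3], [0.2, -1.3], [0.3, -1.1]]
[0.5967 0.0183 0.264 ]
[0.5123 0.1172 0.264 ]
```

```bash
python3 - <<'E'
from fit import *
save(S,"side_zoom.png",(217,222,312,292),8)
o=-S["R"].T@S["t"]
def front(c,r,z):
    d=o[:2]-c; d/=np.linalg.norm(d); return (*(c+r*d),z)
Z=lambda X:((proj(S,X)-(217,222))*8).round(0)
c=p[:2]
for z in(.02,.038,.048): print("wheel",z,Z(front(c,.045,z)))
for z in(.04,.05,.06,.07,.08,.09,.1): print("pad",z,Z(front(c,.034,z)))
print("head z.19/..",Z(W(p,(-.0425,0,.19))))
E
```

```text
wheel 0.02 [372. 316.]
wheel 0.038 [371. 279.]
wheel 0.048 [370. 258.]
pad 0.04 [370. 258.]
pad 0.05 [369. 238.]
pad 0.06 [369. 217.]
pad 0.07 [368. 196.]
pad 0.08 [367. 174.]
pad 0.09 [367. 153.]
pad 0.1 [366. 132.]
head z.19/.. [413. -65.]
```

View pics/side_zoom.png

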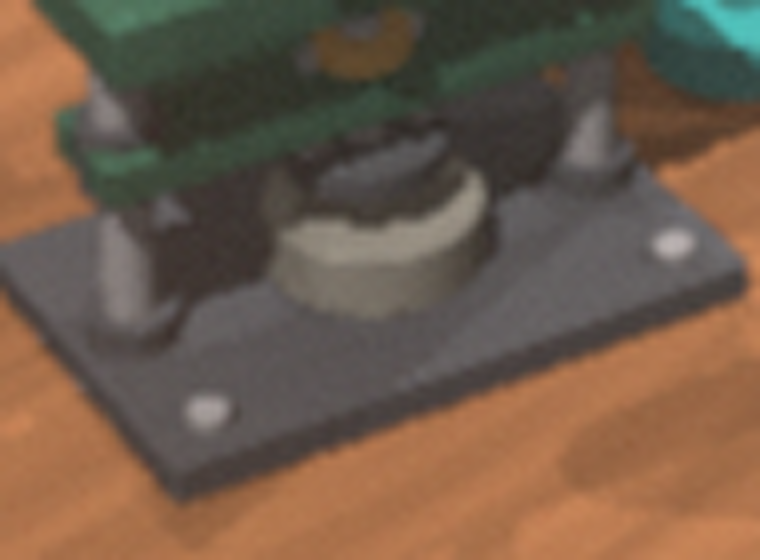

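The bed wheel measures about 53 px (26 mm) high, with its front rim running from (375,315) to (375,262), so it is the thick one. The pad's underside is near y=217, z ≈ 0.060, which leaves a gap of about 12 mm. I expect about 0.8 turn in total and will check it by feel. I start with the near knob B.

Emit:
jog_arm(rows=[[[0.1, -0.1, -0.3], [0, 0, 0.1]], [[0.3, -0.3, -0.5], [0, 0, 0.19]], [[0.5, -0.5, -0.5], [0, 0, 0.28]], [[0.7, -0.7, -0.5], [0, 0, 0.373]], [[0.8, -0.8, -0.5], [0, 0, 0.373]]], hand=-1, squeeze=40)

```text
t: 0.6
tool_pos: [0.2912, -0.3762, 0.318]
orientation: [3.117, -0.389, 0.001]
force: [1.3, -0.3, 0.3]
opening: 0.0928
gripper_force: 0.0
```

```bash
cat > go.py <<'E'
import sys; from h import *
p=np.load("press.npy"); s=robot.read_state(); R=Ro.from_rotvec(s["orientation"]).as_matrix(); P=np.array(s["tool_pos"])
print("t",round(s["t"],2),"pos",P.round(4),"yaw",np.degrees(np.arctan2(R[1,0],R[0,0])).round(2),"tilt",R[:,2].round(3),"q",np.round(s["q"],2))
c,n=np.cos(p[2]),np.sin(p[2]); d=P[:2]-p[:2]; L=np.array([c*d[0]+n*d[1],-n*d[0]+c*d[1]])
print("press xy",L.round(4),"ang",np.degrees(np.arctan2(L[1],L[0])).round(1),"r",np.hypot(*L).round(4),"F press",np.round([c*s["force"][0]+n*s["force"][1],-n*s["force"][0]+c*s["force"][1],s["force"][2]],1),"open",round(s["opening"],4),round(s["gripper_force"],1))
if len(sys.argv)>1:  # target in press frame: angle(deg), tcp z
    a=np.radians(float(sys.argv[1])); z=float(sys.argv[2]); l=.065*np.array([np.cos(a),np.sin(a)])
    X=np.array([p[0]+c*l[0]-n*l[1],p[1]+n*l[0]+c*l[1],z]); print("shift shares",(R.T@(X-P)/.2).round(3),"yaw turn share",((np.degrees(np.arctan2(R[1,0],R[0,0])-p[2])+180)%360-180)/90)
E
python3 go.py 144.35 0.32
```

```text
t 0.6 pos [ 0.2912 -0.3762  0.318 ] yaw -14.22 tilt [ 0.001 -0.001 -1.   ] q [-1.02 -0.23  1.66  0.    1.71  0.8 ]
press xy [-0.1493 -0.4941] ang -106.8 r 0.5162 F press [1.3 0.  0.3] open 0.0928 0.0
shift shares [ 0.465 -2.663 -0.011] yaw turn share -0.004020041518930384
```

Emit:
jog_arm(rows=[[[0.05, -0.2, 0], [0, 0, 0]], [[0.1, -0.4, 0], [0, 0, 0]], [[0.15, -0.6, 0], [0, 0, 0]], [[0.2, -0.8, 0], [0, 0, 0]], [[0.22, -1, 0], [0, 0, 0]]])

```text
t: 1.1
tool_pos: [0.3819, -0.1924, 0.3171]
orientation: [-3.118, 0.379, 0.0]
force: [-0.1, 0.6, 0.3]
opening: 0.0929
gripper_force: 0.0
```

Emit:
jog_arm(rows=[[[0.05, -0.2, 0], [0, 0, 0]], [[0.1, -0.4, 0], [0, 0, 0]], [[0.15, -0.6, 0], [0, 0, 0]], [[0.2, -0.8, 0], [0, 0, 0]], [[0.2, -1, 0], [0, 0, 0]]])

```text
t: 1.6
tool_pos: [0.4688, -0.0078, 0.3168]
orientation: [3.119, -0.379, -0.001]
force: [0.5, -0.1, -0.5]
opening: 0.093
gripper_force: 0.0
```

Emit:
jog_arm(rows=[[[0, -0.2, 0], [0, 0, 0]], [[0, -0.4, 0], [0, 0, 0]], [[0, -0.4, 0], [0, 0, 0]], [[0, -0.4, 0], [0, 0, 0]]])

```text
t: 2.0
tool_pos: [0.4871, 0.0688, 0.3169]
orientation: [3.118, -0.376, -0.002]
force: [-0.3, -0.2, 0.8]
opening: 0.0933
gripper_force: 0.0
```

```bash
python3 go.py 144.35 0.229
```

```text
t 2.0 pos [0.4871 0.0688 0.3169] yaw -13.74 tilt [-0.001 -0.    -1.   ] q [ 0.04 -0.18  1.62 -0.    1.71  1.85]
press xy [-0.0657 -0.0151] ang -167.1 r 0.0674 F press [-0.2 -0.2  0.8] open 0.0933 0.0
shift shares [ 0.065 -0.265  0.439] yaw turn share 0.0013775432046631724
```

Emit:
jog_arm(rows=[[[0.065, -0.265, 0], [0, 0, 0]], [[0.065, -0.265, 0], [0, 0, 0]], [[0.065, -0.265, 0.15], [0, 0, 0]], [[0.065, -0.265, 0.3], [0, 0, 0]], [[0.065, -0.265, 0.44], [0, 0, 0]]])

```text
t: 2.5
tool_pos: [0.5125, 0.1149, 0.2283]
orientation: [3.118, -0.381, -0.0]
force: [0.2, 0.1, -0.1]
opening: 0.0932
gripper_force: 0.0
```

Emit:
jog_arm(rows=[[[0, 0, 0], [0, 0, 0]], [[0, 0, 0], [0, 0, 0]]])

```text
t: 2.7
tool_pos: [0.5124, 0.1153, 0.2298]
orientation: [3.118, -0.381, -0.001]
force: [0.2, 0.4, 1.9]
opening: 0.0926
gripper_force: 0.0
```

```bash
python3 go.py 144.35 0.229; python3 - <<'E'
from h import *
T=cam("top");S=cam("side")
a=cv2.resize(T["frame"][120:245,210:320,::-1],(440,500),interpolation=cv2.INTER_CUBIC)
b=cv2.resize(S["frame"][140:290,200:330,::-1],(351,405),interpolation=cv2.INTER_CUBIC)
o=np.zeros((500,791,3),np.uint8); o[:,:440]=a; o[:405,440:]=b
cv2.imwrite("pics/crop2.png",o)
E
```

```text
t 2.7 pos [0.5124 0.1153 0.2298] yaw -13.95 tilt [-0.001 -0.    -1.   ] q [ 0.12 -0.08  1.68 -0.    1.54  1.94]
press xy [-0.0523  0.0361] ang 145.3 r 0.0635 F press [0.1 0.4 1.9] open 0.0926 0.0
shift shares [-0.003 -0.009  0.004] yaw turn share -0.0009580811746619449
```

View pics/crop2.png

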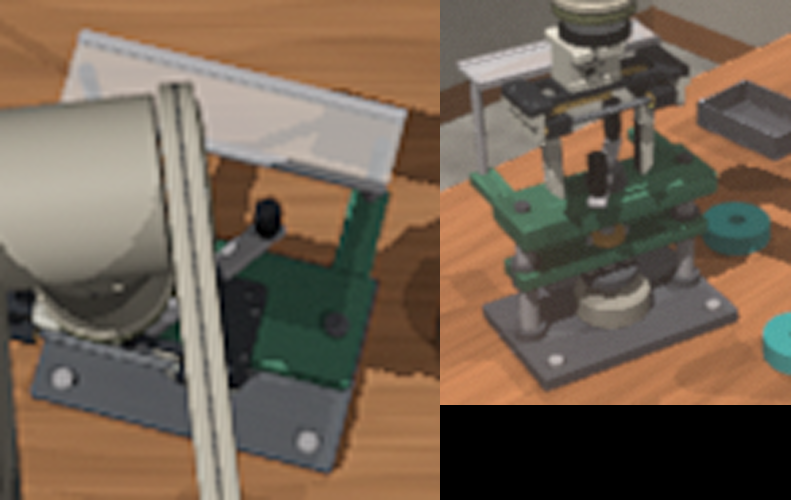

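The knob at (597,175) in the side crop stands between the two fingers at (553,170) and (645,140), so I can close.

Emit:
jog_arm(rows=[[[0, 0, 0], [0, 0, 0]], [[0, 0, 0], [0, 0, 0]], [[0, 0, 0], [0, 0, 0]], [[0, 0, 0], [0, 0, 0]], [[0, 0, 0], [0, 0, 0]]], hand=1, squeeze=40)

```text
t: 3.3
tool_pos: [0.5128, 0.1166, 0.2296]
orientation: [-3.119, 0.379, -0.0]
force: [0.2, 0.0, -0.6]
opening: 0.0575
gripper_force: 0.0
```

Emit:
jog_arm(rows=[[[0, 0, 0], [0, 0, 0]], [[0, 0, 0], [0, 0, 0]]])

```text
t: 3.5
tool_pos: [0.5126, 0.1165, 0.2294]
orientation: [3.119, -0.379, -0.0]
force: [-0.7, 0.2, -0.2]
opening: 0.0417
gripper_force: 0.0
```

```bash
python3 go.py; python3 - <<'E'
import numpy as np
for a0,a1 in((144.35,77),(-103,-283)):
    for a in np.r_[np.arange(a0,a1,-8),a1]: print(round(a,1),((np.cos(np.radians([a]))-np.cos(np.radians(a0)))*.325).round(3),((np.sin(np.radians(a))-np.sin(np.radians(a0)))*-.325).round(3),end="; ")
    print()
E
```

```text
t 3.5 pos [0.5126 0.1165 0.2294] yaw -13.86 tilt [-0. -0. -1.] q [ 0.13 -0.08  1.68 -0.    1.54  1.94]
press xy [-0.0523  0.0373] ang 144.5 r 0.0643 F press [-0.7  0.  -0.2] open 0.0417 0.0
144.4 [0.] -0.0; 136.4 [0.029] -0.035; 128.4 [0.062] -0.065; 120.4 [0.1] -0.091; 112.4 [0.141] -0.111; 104.4 [0.184] -0.125; 96.4 [0.228] -0.134; 88.4 [0.273] -0.135; 80.4 [0.319] -0.131; 77.0 [0.337] -0.127; 
-103 [0.] -0.0; -111 [-0.043] -0.013; -119 [-0.084] -0.032; -127 [-0.122] -0.057; -135 [-0.157] -0.087; -143 [-0.186] -0.121; -151 [-0.211] -0.159; -159 [-0.23] -0.2; -167 [-0.244] -0.244; -175 [-0.251] -0.288; -183 [-0.251] -0.334; -191 [-0.246] -0.379; -199 [-0.234] -0.422; -207 [-0.216] -0.464; -215 [-0.193] -0.503; -223 [-0.165] -0.538; -231 [-0.131] -0.569; -239 [-0.094] -0.595; -247 [-0.054] -0.616; -255 [-0.011] -0.631; -263 [0.034] -0.639; -271 [0.079] -0.642; -279 [0.124] -0.638; -283 [0.146] -0.633;
```

Emit:
jog_arm(rows=[[[0, 0, 0], [0, 0, 0]], [[0, 0, 0], [0, 0, 0]], [[0, 0, 0], [0, 0, 0]], [[0, 0, 0], [0, 0, 0]], [[0, 0, 0], [0, 0, 0]]])

```text
t: 4.0
tool_pos: [0.5127, 0.1169, 0.2295]
orientation: [-3.118, 0.379, 0.0]
force: [0.6, 3.0, -0.4]
opening: 0.0212
gripper_force: 40.0
```

```bash
python3 go.py
```

```text
t 4.0 pos [0.5127 0.1169 0.2295] yaw -13.86 tilt [ 0.     0.001 -1.   ] q [ 0.13 -0.08  1.68  0.    1.54  1.94]
press xy [-0.0523  0.0377] ang 144.2 r 0.0645 F press [-0.2  3.1 -0.4] open 0.0212 40.0
```

Emit:
jog_arm(rows=[[[0.029, -0.035, 0], [0, 0, 0]], [[0.062, -0.065, 0], [0, 0, 0]], [[0.1, -0.091, 0], [0, 0, 0]]])

```text
t: 4.3
tool_pos: [0.5356, 0.1294, 0.2295]
orientation: [3.118, -0.379, -0.004]
force: [-6.5, -1.9, 3.7]
opening: 0.0213
gripper_force: 40.0
```

```bash
python3 go.py 120.35 0.229
```

```text
t 4.3 pos [0.5356 0.1294 0.2295] yaw -13.87 tilt [-0.003 -0.001 -1.   ] q [ 0.14 -0.    1.61 -0.    1.54  1.96]
press xy [-0.0331  0.0554] ang 120.9 r 0.0645 F press [-5.8 -3.4  3.7] open 0.0213 40.0
shift shares [ 0.001 -0.004  0.002] yaw turn share -4.1278999234843164e-05
```

Emit:
jog_arm(rows=[[[0.041, -0.02, 0], [0, 0, 0]], [[0.084, -0.034, 0], [0, 0, 0]], [[0.128, -0.043, 0], [0, 0, 0]], [[0.173, -0.044, 0], [0, 0, 0]], [[0.219, -0.04, 0], [0, 0, 0]]])

```text
t: 4.8
tool_pos: [0.5804, 0.1271, 0.2295]
orientation: [3.119, -0.378, -0.004]
force: [-6.2, 0.8, 4.5]
opening: 0.0214
gripper_force: 40.0
```

Emit:
jog_arm(rows=[[[0.018, 0.004, 0], [0, 0, 0]], [[0.018, 0.004, 0], [0, 0, 0]]])

```text
t: 5.0
tool_pos: [0.5843, 0.1252, 0.2295]
orientation: [-3.118, 0.379, 0.001]
force: [-1.9, 2.6, 1.8]
opening: 0.0212
gripper_force: 40.0
```

```bash
python3 go.py 77 0.229
```

```text
t 5.0 pos [0.5843 0.1252 0.2295] yaw -13.87 tilt [-0.001  0.    -1.   ] q [0.13 0.12 1.48 0.   1.54 1.94]
press xy [0.0152 0.0629] ang 76.4 r 0.0647 F press [-2.5  2.1  1.8] open 0.0212 40.0
shift shares [-0.003 -0.002  0.002] yaw turn share -9.887285442005123e-05
```

Emit:
jog_arm(rows=[[[0, 0, 0], [0, 0, 0]], [[0, 0, 0], [0, 0, 0]], [[0, 0, 0], [0, 0, 0]], [[0, 0, 0], [0, 0, 0]], [[0, 0, 0], [0, 0, 0]]], hand=-0.2)

```text
t: 5.5
tool_pos: [0.5843, 0.1249, 0.2295]
orientation: [3.119, -0.38, 0.0]
force: [-0.6, -0.9, 0.1]
opening: 0.0543
gripper_force: 0.0
```

Emit:
jog_arm(rows=[[[0, 0, -0.15], [0, 0, 0]], [[0, 0, -0.32], [0, 0, 0]], [[-0.05, 0.2, -0.32], [0, 0, 0]], [[-0.1, 0.4, -0.32], [0, 0, 0]], [[-0.15, 0.63, -0.32], [0, 0, 0]]])

```text
t: 6.0
tool_pos: [0.5244, 0.0093, 0.2938]
orientation: [-3.119, 0.377, -0.001]
force: [-0.3, -1.3, -0.0]
opening: 0.0556
gripper_force: 0.0
```

Emit:
jog_arm(rows=[[[0, 0, 0], [0, 0, 0]], [[0, 0, 0], [0, 0, 0]]])

```text
t: 6.2
tool_pos: [0.5248, 0.0091, 0.2939]
orientation: [-3.118, 0.383, -0.001]
force: [-1.0, 1.0, 0.2]
opening: 0.056
gripper_force: 0.0
```

```bash
python3 go.py -103.5 0.229
```

```text
t 6.2 pos [0.5248 0.0091 0.2939] yaw -14.0 tilt [ 0.001  0.    -1.   ] q [-0.08 -0.09  1.58  0.    1.66  1.73]
press xy [-0.0148 -0.0641] ang -103.0 r 0.0658 F press [-1.2  0.7  0.2] open 0.056 0.0
shift shares [-0.002 -0.004  0.324] yaw turn share -0.0015540567892287527
```

Emit:
jog_arm(rows=[[[0, 0, 0.1], [0, 0, 0]], [[0, 0, 0.2], [0, 0, 0]], [[0, 0, 0.32], [0, 0, 0]], [[0, 0, 0.32], [0, 0, 0]]])

```text
t: 6.6
tool_pos: [0.5232, 0.0112, 0.2256]
orientation: [-3.119, 0.377, 0.01]
force: [-0.1, -0.3, -0.4]
opening: 0.0558
gripper_force: 0.0
```

Emit:
jog_arm(rows=[[[0, 0, 0], [0, 0, 0]], [[0, 0, 0], [0, 0, 0]], [[0, 0, 0], [0, 0, 0]], [[0, 0, 0], [0, 0, 0]], [[0, 0, 0], [0, 0, 0]]], hand=1)

```text
t: 7.1
tool_pos: [0.5252, 0.0096, 0.2302]
orientation: [3.118, -0.38, 0.002]
force: [-0.2, -2.7, 4.2]
opening: 0.0214
gripper_force: 40.0
```

Emit:
jog_arm(rows=[[[0, 0, 0], [0, 0, 0]], [[0, 0, 0], [0, 0, 0]]])

```text
t: 7.3
tool_pos: [0.5252, 0.0095, 0.2303]
orientation: [3.118, -0.38, 0.002]
force: [-0.4, -3.2, 4.9]
opening: 0.0211
gripper_force: 40.0
```

```bash
python3 go.py -103.5 0.229
```

```text
t 7.3 pos [0.5252 0.0095 0.2303] yaw -13.89 tilt [ 0.001 -0.001 -1.   ] q [-0.08 -0.08  1.68 -0.    1.54  1.73]
press xy [-0.0144 -0.0636] ang -102.8 r 0.0652 F press [ 0.4 -3.2  4.9] open 0.0211 40.0
shift shares [-0.004 -0.002  0.006] yaw turn share -0.0003345138478636045
```

Emit:
jog_arm(rows=[[[-0.043, -0.013, 0], [0, 0, 0]], [[-0.084, -0.032, 0], [0, 0, 0]], [[-0.122, -0.057, 0], [0, 0, 0]], [[-0.157, -0.087, 0], [0, 0, 0]], [[-0.186, -0.121, 0], [0, 0, 0]]])

```text
t: 7.8
tool_pos: [0.4952, 0.0413, 0.2303]
orientation: [3.117, -0.381, 0.004]
force: [3.2, -5.5, 3.5]
opening: 0.0211
gripper_force: 40.0
```

Emit:
jog_arm(rows=[[[-0.025, -0.038, 0], [0, 0, 0]], [[-0.044, -0.079, 0], [0, 0, 0]], [[-0.058, -0.123, 0], [0, 0, 0]], [[-0.065, -0.167, 0], [0, 0, 0]], [[-0.065, -0.213, 0], [0, 0, 0]]])

```text
t: 8.3
tool_pos: [0.4924, 0.086, 0.2303]
orientation: [3.117, -0.381, 0.002]
force: [-0.4, -6.7, 5.1]
opening: 0.0214
gripper_force: 40.0
```

```bash
python3 go.py -183 0.2305; python3 - <<'E'
from h import *
c=cam("side"); save(c,"side_zoom2.png",(217,222,312,292),8)
E
```

```text
t 8.3 pos [0.4924 0.086  0.2303] yaw -13.92 tilt [ 0.001 -0.002 -1.   ] q [ 0.07 -0.15  1.74 -0.    1.54  1.89]
press xy [-0.0647  0.0028] ang 177.5 r 0.0647 F press [ 1.3 -6.6  5.1] open 0.0214 40.0
shift shares [-0.001 -0.003 -0.001] yaw turn share -0.0006787189811888084
```

View pics/side_zoom2.png

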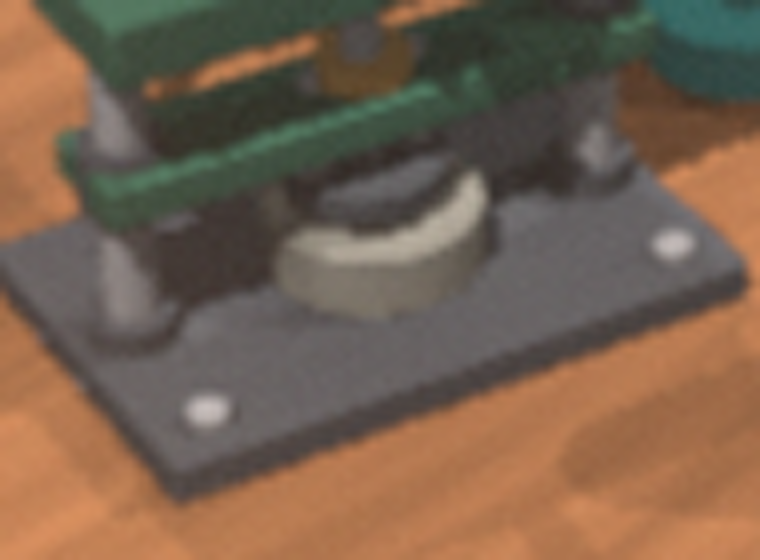

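The crosshead has dropped about 10 mm, with its left corner going from y≈205 to 228. The pad bottom is now near y≈232, so roughly 4 mm above the wheel. I continue.

Emit:
jog_arm(rows=[[[0.005, -0.045, 0], [0, 0, 0]], [[0.017, -0.088, 0], [0, 0, 0]], [[0.035, -0.13, 0], [0, 0, 0]], [[0.058, -0.169, 0], [0, 0, 0]], [[0.086, -0.204, 0], [0, 0, 0]]])

```text
t: 8.85
tool_pos: [0.5187, 0.1216, 0.2302]
orientation: [3.117, -0.38, 0.0]
force: [-3.1, -7.8, 8.2]
opening: 0.0212
gripper_force: 40.0
```

```bash
python3 go.py; python3 - <<'E'
from h import *
np.save("s223.npy",np.mean([cam("side")["frame"].astype(float) for _ in range(3)],0))
E
```

```text
t 8.85 pos [0.5187 0.1216 0.2302] yaw -13.9 tilt [-0.    -0.001 -1.   ] q [ 0.14 -0.06  1.66 -0.    1.54  1.95]
press xy [-0.0477  0.0437] ang 137.5 r 0.0647 F press [-1.2 -8.3  8.2] open 0.0212 40.0
```

Emit:
jog_arm(rows=[[[0.034, -0.031, 0], [0, 0, 0]], [[0.071, -0.057, 0], [0, 0, 0]], [[0.111, -0.078, 0], [0, 0, 0]]])

```text
t: 9.3
tool_pos: [0.5438, 0.1316, 0.2302]
orientation: [3.117, -0.38, -0.001]
force: [-5.5, -6.6, 8.6]
opening: 0.0212
gripper_force: 40.0
```

```bash
python3 go.py
```

```text
t 9.3 pos [0.5438 0.1316 0.2302] yaw -13.89 tilt [-0.001 -0.001 -1.   ] q [ 0.15  0.02  1.59 -0.    1.54  1.96]
press xy [-0.0257  0.0594] ang 113.4 r 0.0648 F press [-3.8 -7.7  8.6] open 0.0212 40.0
```

Emit:
jog_arm(rows=[[[0.043, -0.015, 0], [0, 0, 0]], [[0.088, -0.023, 0], [0, 0, 0]], [[0.133, -0.026, 0], [0, 0, 0]]])

```text
t: 9.6
tool_pos: [0.5707, 0.1305, 0.2302]
orientation: [3.118, -0.379, -0.002]
force: [-7.2, -3.8, 10.2]
opening: 0.0214
gripper_force: 40.0
```

```bash
python3 go.py -271 .2305; python3 - <<'E'
from h import *
np.save("s271.npy",np.mean([cam("side")["frame"].astype(float) for _ in range(3)],0))
E
```

```text
t 9.6 pos [0.5707 0.1305 0.2302] yaw -13.87 tilt [-0.001 -0.    -1.   ] q [ 0.14  0.09  1.51 -0.    1.54  1.95]
press xy [0.0006 0.0648] ang 89.4 r 0.0649 F press [-6.1 -5.4 10.2] open 0.0214 40.0
shift shares [ 0.002 -0.001 -0.002] yaw turn share -9.759819407185609e-05
```

```bash
python3 - <<'E'
from h import *
np.set_printoptions(linewidth=200)
S=np.load("side.npy",allow_pickle=True).item()["frame"].astype(float)
A=np.load("s223.npy");B=np.load("s271.npy")
for lab,u0,u1 in(("pad",259,264),("pad2",264,269),("xheadL",232,236)):
    print(lab,"v=236..262")
    for f in(S,A,B): print(f[236:263,u0:u1].mean((1,2)).round(0).astype(int))
o=np.concatenate([cv2.resize(f[222:272,227:287].astype(np.uint8)[:,:,::-1],None,fx=6.5,fy=6.5,interpolation=cv2.INTER_CUBIC) for f in(A,B)],1)
cv2.imwrite("pics/ab.png",o)
E
```

```text
pad v=236..262
[ 64  63  63  59  50  60  79  89  82  74  70  65  63  75 109 134 137 141 133 115 112 112 112 111 108  98  88]
[ 87  87  73  69  67  61  51  49  56  79  97  91  75  74  73 103 150 164 150 119 116 117 116 115 111 103  95]
[ 77  93  85  72  70  66  60  50  49  57  80  97  92  74  75 106 149 163 150 118 116 116 115 115 111 102  95]
pad2 v=236..262
[ 58  51  52  60  75  87  87  79  68  63  63  62  63  86 123 138 140 139 126 106 105 104 105 104 100  90  86]
[ 77  70  69  66  58  49  51  66  88 101  97  83  69  69  83 129 164 163 144 111 109 110 110 109 106  99  99]
[ 92  76  69  68  64  57  49  56  78  97 101  95  82  69  75 117 159 162 143 112 110 110 110 109 105  99  99]
xheadL v=236..262
[ 75  74  72  71  70  86  83  72  65  63  63  64  71  73  77  84  96 104 108 108 109 110 111 112 113 111 102]
[ 79  83  90  94  98  99  87  78  89 100  89  74  71  70  68  70  75  80  90 101 111 119 121 121 121 118 107]
[ 80  83  90  94  97 101  98  85  79  90  99  89  73  71  70  68  70  79  85  90 102 113 120 121 121 117 107]
```

View pics/ab.png

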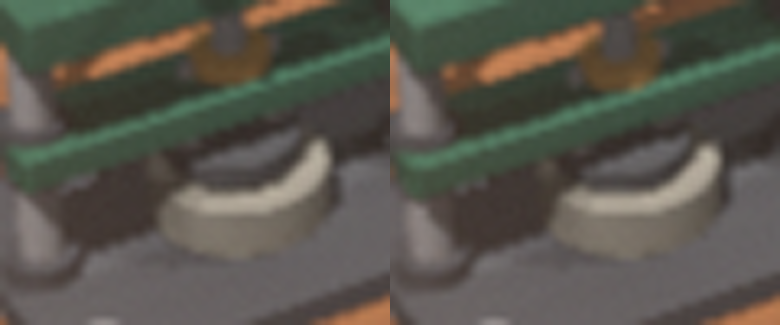

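Between the two frames the pad bright edge went from y≈246 to 247, moving with the crosshead, so it has not touched yet. The gap is about 1–3 mm. I take this knob to 77° and change over.

Emit:
jog_arm(rows=[[[0.045, 0.004, 0], [0, 0, 0]], [[0.067, 0.009, 0], [0, 0, 0]], [[0.067, 0.009, 0], [0, 0, 0]]])

```text
t: 10.05
tool_pos: [0.5836, 0.1257, 0.2302]
orientation: [-3.118, 0.38, 0.001]
force: [-3.8, -1.7, 7.7]
opening: 0.0211
gripper_force: 40.0
```

```bash
python3 go.py 77 .229
```

```text
t 10.05 pos [0.5836 0.1257 0.2302] yaw -13.88 tilt [-0.  0. -1.] q [0.13 0.12 1.48 0.   1.54 1.94]
press xy [0.0144 0.0633] ang 77.2 r 0.0649 F press [-3.3 -2.6  7.7] open 0.0211 40.0
shift shares [ 0.001 -0.     0.006] yaw turn share -0.00019309655174690004
```

Emit:
jog_arm(rows=[[[0, 0, 0], [0, 0, 0]], [[0, 0, 0], [0, 0, 0]], [[0, 0, 0], [0, 0, 0]], [[0, 0, 0], [0, 0, 0]], [[0, 0, 0], [0, 0, 0]]], hand=-0.2)

```text
t: 10.55
tool_pos: [0.5835, 0.1258, 0.2292]
orientation: [3.119, -0.379, -0.001]
force: [-0.7, 0.0, -0.2]
opening: 0.0541
gripper_force: 0.0
```

Emit:
jog_arm(rows=[[[0, 0, -0.15], [0, 0, 0]], [[0, 0, -0.32], [0, 0, 0]], [[-0.05, 0.2, -0.32], [0, 0, 0]], [[-0.1, 0.4, -0.32], [0, 0, 0]], [[-0.15, 0.63, -0.32], [0, 0, 0]]])

```text
t: 11.05
tool_pos: [0.5237, 0.0102, 0.2937]
orientation: [-3.119, 0.377, -0.001]
force: [1.8, -0.8, -0.7]
opening: 0.0555
gripper_force: 0.0
```

Emit:
jog_arm(rows=[[[0, 0, 0], [0, 0, 0]], [[0, 0, 0], [0, 0, 0]]])

```text
t: 11.25
tool_pos: [0.5242, 0.0099, 0.2938]
orientation: [-3.118, 0.383, -0.001]
force: [0.8, -0.5, 0.0]
opening: 0.0557
gripper_force: 0.0
```

```bash
python3 go.py -103 0.229
```

```text
t 11.25 pos [0.5242 0.0099 0.2938] yaw -14.0 tilt [ 0.001  0.    -1.   ] q [-0.08 -0.1   1.58  0.    1.66  1.74]
press xy [-0.0156 -0.0634] ang -103.8 r 0.0653 F press [ 0.9 -0.2  0. ] open 0.0557 0.0
shift shares [ 0.005 -0.     0.324] yaw turn share -0.0014950405280555086
```

Emit:
jog_arm(rows=[[[0.005, 0, 0.1], [0, 0, 0]], [[0.005, 0, 0.2], [0, 0, 0]], [[0.005, 0, 0.32], [0, 0, 0]], [[0.005, 0, 0.32], [0, 0, 0]], [[0.005, 0, 0.32], [0, 0, 0]]])

```text
t: 11.75
tool_pos: [0.5252, 0.0113, 0.2295]
orientation: [-3.119, 0.377, 0.002]
force: [-0.5, 0.9, 1.0]
opening: 0.0554
gripper_force: 0.0
```

Emit:
jog_arm(rows=[[[0, 0, 0], [0, 0, 0]], [[0, 0, 0], [0, 0, 0]], [[0, 0, 0], [0, 0, 0]], [[0, 0, 0], [0, 0, 0]], [[0, 0, 0], [0, 0, 0]]], hand=1)

```text
t: 12.25
tool_pos: [0.5254, 0.0094, 0.23]
orientation: [3.117, -0.38, 0.001]
force: [-1.7, -4.1, 1.0]
opening: 0.021
gripper_force: 40.0
```

Emit:
jog_arm(rows=[[[0, 0, 0], [0, 0, 0]], [[0, 0, 0], [0, 0, 0]]])

```text
t: 12.45
tool_pos: [0.5253, 0.0094, 0.23]
orientation: [3.117, -0.381, 0.001]
force: [-1.5, -4.7, 2.9]
opening: 0.021
gripper_force: 40.0
```

Emit:
jog_arm(rows=[[[-0.043, -0.013, 0], [0, 0, 0]], [[-0.084, -0.032, 0], [0, 0, 0]], [[-0.122, -0.057, 0], [0, 0, 0]], [[-0.157, -0.087, 0], [0, 0, 0]], [[-0.186, -0.121, 0], [0, 0, 0]]])

```text
t: 12.95
tool_pos: [0.4948, 0.0411, 0.23]
orientation: [3.115, -0.382, 0.001]
force: [-0.6, -8.5, 2.4]
opening: 0.0207
gripper_force: 40.0
```

```bash
cat > trk.py <<'E'
from h import *
from scipy.optimize import minimize_scalar
from scipy.ndimage import shift
A=np.load("s223.npy");B=np.load("s271.npy")
def sh(f,u0,u1,v0,v1):  # vertical shift of template from B (rows v0..v1) within f
    g=lambda d: ((shift(B.mean(2),(d,0),order=3)-f.mean(2))[v0+round(d):v1+round(d),u0:u1])
    return min((minimize_scalar(lambda d:np.mean(g(d)**2),bounds=(c-.6,c+.6),method="bounded") for c in np.arange(-1.5,4,.5)),key=lambda r:r.fun).x
def rep(f):
    return [("pad",[round(sh(f,u,u+5,244,249),2) for u in(257,261,265)]),("xhead",[round(sh(f,u,u+6,243,249),2) for u in(228,232)])]
E
python3 go.py -143 .229; python3 - <<'E'
from trk import *
f=np.mean([cam("side")["frame"].astype(float) for _ in range(3)],0); np.save("s3.npy",f)
print(rep(A)); print(rep(f))
for u0,u1 in((259,264),(264,269),(232,236)): print(f[236:263,u0:u1].mean((1,2)).round(0).astype(int))
E
```

```text
t 12.95 pos [0.4948 0.0411 0.23  ] yaw -13.96 tilt [ 0.    -0.003 -1.   ] q [-0.02 -0.16  1.75 -0.    1.55  1.8 ]
press xy [-0.0516 -0.0402] ang -142.1 r 0.0654 F press [ 1.4 -8.4  2.4] open 0.0207 40.0
shift shares [-0.002 -0.005  0.005] yaw turn share -0.0011397997176462442
[('pad', [np.float64(-0.99), np.float64(-0.75), np.float64(-0.61)]), ('xhead', [np.float64(-0.76), np.float64(-0.94)])]
[('pad', [np.float64(0.67), np.float64(0.75), np.float64(0.87)]), ('xhead', [np.float64(1.1), np.float64(1.02)])]
[ 77  85 100  87  73  70  68  60  53  50  64  88 100  89  76  88 130 165
 153 120 118 118 117 116 113 104  97]
[107  93  77  71  69  64  56  50  57  80  99 102  93  76  76 111 153 164
 146 113 111 112 112 110 107 100 101]
[ 82  85  92  96  97 100 104 101  87  80  91 101  89  75  72  71  70  72
  77  81  91 103 114 121 122 119 109]
```

Emit:
jog_arm(rows=[[[-0.025, -0.038, 0], [0, 0, 0]], [[-0.044, -0.079, 0], [0, 0, 0]], [[-0.058, -0.123, 0], [0, 0, 0]], [[-0.065, -0.167, 0], [0, 0, 0]], [[-0.065, -0.213, 0], [0, 0, 0]]])

```text
t: 13.6
tool_pos: [0.4918, 0.0861, 0.23]
orientation: [3.116, -0.381, -0.002]
force: [-5.3, -8.4, 4.6]
opening: 0.0212
gripper_force: 40.0
```

```bash
python3 go.py -183 .229; python3 - <<'E'
from trk import *
f=np.mean([cam("side")["frame"].astype(float) for _ in range(3)],0); np.save("s4.npy",f)
print(rep(f))
for u0,u1 in((259,264),(264,269),(232,236)): print(f[236:263,u0:u1].mean((1,2)).round(0).astype(int))
E
```

```text
t 13.6 pos [0.4918 0.0861 0.23  ] yaw -13.94 tilt [-0.001 -0.003 -1.   ] q [ 0.07 -0.15  1.74 -0.    1.55  1.89]
press xy [-0.0653  0.0028] ang 177.5 r 0.0653 F press [-3.1 -9.4  4.6] open 0.0212 40.0
shift shares [ 0.002 -0.003  0.005] yaw turn share -0.0008341238890286225
[('pad', [np.float64(0.77), np.float64(0.94), np.float64(1.09)]), ('xhead', [np.float64(1.91), np.float64(1.69)])]
[ 78  83  95  98  82  72  69  65  57  50  62  86  97  88  75  86 129 163
 151 119 116 116 116 115 111 103  95]
[105 103  87  72  69  67  60  51  52  69  92 100  92  75  75 109 152 163
 144 112 111 110 110 110 106  99  99]
[ 82  85  92  96  97  98 100 103 101  87  82  95  99  85  73  71  70  69
  72  80  91  98 104 116 121 118 108]
```

The pad has stopped while the crosshead keeps going down. Squeeze is about 3.7 mm, and the drag, now 9.5 N, agrees. About 62° more is needed.

Emit:
jog_arm(rows=[[[0.005, -0.045, 0], [0, 0, 0]], [[0.017, -0.088, 0], [0, 0, 0]], [[0.035, -0.13, 0], [0, 0, 0]], [[0.058, -0.169, 0], [0, 0, 0]], [[0.086, -0.204, 0], [0, 0, 0]]])

```text
t: 14.25
tool_pos: [0.5183, 0.122, 0.2299]
orientation: [3.116, -0.38, -0.003]
force: [-6.9, -8.3, 7.6]
opening: 0.0209
gripper_force: 40.0
```

```bash
python3 go.py -223 .229; python3 - <<'E'
from trk import *
f=np.mean([cam("side")["frame"].astype(float) for _ in range(3)],0); np.save("s5.npy",f)
print(rep(f))
for u0,u1 in((259,264),(264,269),(232,236)): print(f[236:263,u0:u1].mean((1,2)).round(0).astype(int))
E
```

```text
t 14.25 pos [0.5183 0.122  0.2299] yaw -13.91 tilt [-0.002 -0.002 -1.   ] q [ 0.14 -0.05  1.66 -0.    1.54  1.95]
press xy [-0.0482  0.044 ] ang 137.6 r 0.0652 F press [-4.7 -9.7  7.6] open 0.0209 40.0
shift shares [ 0.003 -0.002  0.005] yaw turn share -0.0005254983759303716
[('pad', [np.float64(1.15), np.float64(1.13), np.float64(1.12)]), ('xhead', [np.float64(2.65), np.float64(2.5)])]
[ 78  79  85  95  93  78  70  68  64  54  57  79  95  88  75  87 129 163
 151 119 116 116 116 114 111 102  95]
[101 107 100  83  71  68  66  57  52  69  92 100  92  75  75 109 151 163
 144 111 110 110 110 110 106  99 100]
[ 82  86  92  95  97  98  98 101 103  97  86  82  97  96  80  72  72  70
  68  75  81  91  98 103 114 118 107]
```

Emit:
jog_arm(rows=[[[0.034, -0.031, 0], [0, 0, 0]], [[0.071, -0.057, 0], [0, 0, 0]], [[0.101, -0.073, 0], [0, 0, 0]], [[0.101, -0.073, 0], [0, 0, 0]]])

```text
t: 14.8
tool_pos: [0.5419, 0.1315, 0.2299]
orientation: [3.117, -0.38, -0.002]
force: [-5.2, -4.4, 6.5]
opening: 0.0209
gripper_force: 40.0
```

```bash
python3 go.py -245 .229
```

```text
t 14.8 pos [0.5419 0.1315 0.2299] yaw -13.9 tilt [-0.001 -0.001 -1.   ] q [ 0.15  0.01  1.59 -0.    1.54  1.96]
press xy [-0.0275  0.0589] ang 115.0 r 0.065 F press [-4.  -5.5  6.5] open 0.0209 40.0
shift shares [0.    0.    0.005] yaw turn share -0.0003974614819529481
```

Emit:
jog_arm(rows=[[[0, 0, 0], [0, 0, 0]], [[0, 0, 0], [0, 0, 0]], [[0, 0, 0], [0, 0, 0]], [[0, 0, 0], [0, 0, 0]], [[0, 0, 0], [0, 0, 0]]], hand=-0.2)

```text
t: 15.3
tool_pos: [0.542, 0.1322, 0.2294]
orientation: [-3.119, 0.379, 0.0]
force: [-0.5, 0.1, -0.0]
opening: 0.0541
gripper_force: 0.0
```

Emit:
jog_arm(rows=[[[0, 0, -0.15], [0, 0, 0]], [[0, 0, -0.32], [0, 0, 0]], [[-0.2, 0, -0.4], [0, 0, 0]], [[-0.4, 0, -0.4], [0, 0, 0]], [[-0.5, 0, -0.4], [0, 0, 0]]])

```text
t: 15.8
tool_pos: [0.4435, 0.1568, 0.3106]
orientation: [-3.118, 0.378, -0.002]
force: [0.8, 0.8, 0.2]
opening: 0.0556
gripper_force: 0.0
```

Emit:
jog_arm(rows=[[[0, 0, 0], [0, 0, 0]], [[0, 0, 0], [0, 0, 0]], [[0, 0, 0], [0, 0, 0]]])

```text
t: 16.1
tool_pos: [0.4456, 0.1559, 0.3093]
orientation: [3.118, -0.38, 0.0]
force: [-0.3, 0.9, -0.5]
opening: 0.0557
gripper_force: 0.0
```

```bash
python3 - <<'E'
from trk import *
f=np.mean([cam("side")["frame"].astype(float) for _ in range(3)],0)
print(rep(f)); s=robot.read_state(); print(s["t"],s["tool_pos"],s["force"])
for u0,u1 in((259,264),(264,269),(232,236)): print(f[236:263,u0:u1].mean((1,2)).round(0).astype(int))
cv2.imwrite("pics/end.png",cv2.resize(f[140:290,180:350].astype(np.uint8)[:,:,::-1],None,fx=4,fy=4,interpolation=cv2.INTER_CUBIC))
E
```

```text
[('pad', [np.float64(1.5), np.float64(1.34), np.float64(1.12)]), ('xhead', [np.float64(2.92), np.float64(2.87)])]
16.25 [0.44555245 0.15578992 0.30911226] [-0.55880439 -0.67245376 -0.18213315]
[ 80  81  87  94  97  82  70  69  67  58  53  69  88  86  75  85 127 161
 149 117 114 115 114 113 110 101  94]
[102 105 103  88  73  69  67  59  54  68  90  99  91  74  75 107 149 160
 142 110 108 108 109 108 105  98  98]
[ 81  84  91  94  95  97  97  99 103 102  89  82  90  98  86  72  69  69
  67  70  79  85  90 101 112 115 106]
```

View pics/end.png

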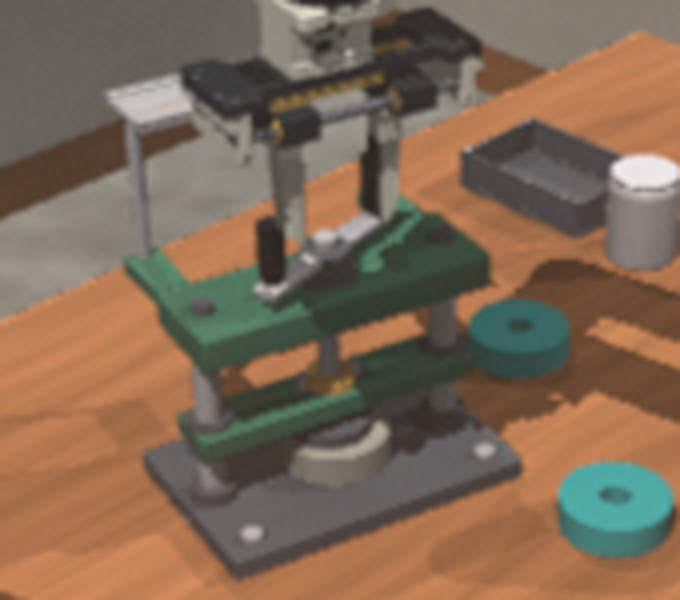

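The picture shows the fingers clear of both knobs, with the near knob at (270,250). The crosshead is close down on the pad and the bed wheel, at (340,450), has not moved. Squeeze is about 8 mm, so I hand in.

```bash
python3 -c "
from plant import robot; print(robot.close_job())"
```

```text
the job is handed in; nothing more can be done
None
```

I wound the crank about 374° clockwise with two knob changes. By the camera, the springs are squeezed about 8 of their 16 mm (about 70 N on the thick wheel). The gripper is clear of the press and the job was handed in at about 16 s; no verdict came back.

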